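# Shut the blue paint case and secure its turnbutton

## Task

The craft session is over: press the blue lid of the wooden paint case fully shut, then turn that case's orange turnbutton a quarter turn, so that it lies straight across the edge of the lid and secures it. The other case, with the red lid, is still in use: leave its turnbutton as it is.

Things in the scene. Friction and masses are not known exactly. Their poses are not given: they have to be found in the camera images.
- blue_case: Fixed wooden paint case with a blue lid, 200 x 200 x 60 mm high, turned up to 20 degrees. Origin: centre of its underside, on the table; z up, -x to the hinge side (near the robot), +x to the turnbutton side. A solid rail, x = 68 to 100 mm, top at z = 60, forms the +x side; the shut lid's top is flush with it.
- blue_lid (a joint): Blue lid's angle, rad: 0 = shut (stop), grows as it opens upward; starts 0.3 to 0.6. Lid 160 (hinge to free edge) x 196 x 8 mm. Hinge line: x = -96, z = 52 mm of blue_case, along its y, at the lid's underside; free edge at x = 64 when shut. Stiff hinge: stays where left; 2 to 4 N straight down on its free half moves it.
- blue_button (a joint): Orange turnbutton's angle, rad. Bar 16 wide, 18 high, z = 62 to 80 mm above the table; vertical pivot at x = 84, y = 0 mm of blue_case; long arm 56 mm from the pivot, tail 12. 0: arm points to the case's +y, along the rail; grows counter-clockwise seen from above; 1.57: points to -x, across the lid. Stops -0.8, 1.67. Starts -0.6 to 0. About 1 N at the arm's end turns it; stays where left.
- red_button_tip (a point): Point on top of the arm of the other case's identical orange turnbutton, 50 mm from its pivot, 80 mm above the table. That case has the same size and shape, a red lid that is already shut, and its button stands clear of the lid.

How it is judged:
On the way, in this order (a step that is already met when the one before it is completed fails the run):
1. the blue lid is pressed shut while its turnbutton is still turned clear of it (value of joint blue_lid below 0.07 rad and value of joint blue_button below 0.3 rad), for 0.1 s.
2. the turnbutton lies across the shut lid (value of joint blue_lid below 0.07 rad and value of joint blue_button between 1.31 and 1.83 rad), for 0.2 s.
At the end, for the whole second after the job is handed in: The blue lid is shut (within 0.07 rad, about 10 mm at its free edge), its turnbutton lies at rest within 15 degrees of straight across the lid's edge, and the red case's turnbutton is where it was (its end within 15 mm) (all of step 2 and velocity of joint blue_button between -0.1 and 0.1 rad/s and distance of red_button_tip from where it was at the start of the episode below 0.015 m); the robot touches nothing.
It fails at once if the red case's turnbutton is turned (its end moved by more than 15 mm) (distance of red_button_tip from where it was at the start of the episode above 0.015 m).
It also fails if it takes over 42 s, if anything falls off the work surface, if the arm or the gripper's body presses on something with over 40 N, if the wrist force passes 120 N, or if a joint passes its speed limit or range.

## Robot

A 6-joint arm with a two-finger parallel gripper is mounted at the origin on the work surface. World frame = base frame: x ahead of the robot, y to its left, z up, the work surface at z = 0. Lengths are in m, angles in rad, forces in N, time in s.
With the tool pointing down it reaches from about 0.375 to 0.975 m from the base axis. Payload 3.8 kg.
Tool frame: the origin (TCP) lies at the very end of the fingers, on their centre line; the grasp point (between the pads) lies 19 mm behind it (bot.pinch_z is the distance from the TCP to the grasp point, in m); x points along the fingers, y is the direction in which the jaws open and shut, and the axes are right-handed (so a half turn about x gives the same grasp; the last joint's range is limited). The gripper opens to 85 mm and grips with 20 to 120 N. Pads are 22 mm wide; open, the fingers measure 114 mm over their backs; the gripper's body (76 mm by 85 mm) begins 54 mm behind the grasp point. The pads swing forward as they close: fully open they stand 13 mm farther back than shut.
Start: joints at [-0.037, 0.264, 1.604, -0, 1.274, -0.037], TCP at [0.675, -0, 0.231] pointing down, gripper open.
Joint ranges: [-2.63, 2.63], [-0.94, 2.18], [0.31, 2.57], [-1.31, 4.45], [0, 2.66], [-2.55, 2.55]. Speed limits (rad/s): [2.57, 2.57, 3.14, 3.14, 3.14, 3.14].

## Interface

Orientations are given as a rotation vector (axis times angle).
In Python, from workcell import monitor, imaging, finish_job, bot gives the robot as it stands.
- The arm moves only by the tool jog_arm, never from a script. Its argument "rows" is a list of rows, each a list of 7 numbers: the shift along the tool's x, y, z in m, then the turn, a rotation vector about the tool's x, y, z in rad, then the opening in per cent of the stroke, from 0 (shut) to 100 (fully open). A call has 1 to 20 rows; each row is the pose to reach, as a shift and turn from the pose measured when the call began, along the tool's axes at that moment; what a row does not reach only later rows make up. A row lasts 1/10 s, in which the tool goes at most 50 mm and 8.59 degrees, less where a joint would pass 70% of its speed; a pose out of reach is approached as far as the arm can. A call with a gripper value outside its range is refused whole. The fingers move at their own pace and stop on an object; "force" is the grip in N (left out, the last holds). Time passes only in rows, so rows that repeat a pose let the fingers close. It gives the time, the measured TCP pose, the force and the opening at its end, in the units of the state.
- monitor.read_state(): the state, without advancing time (a new reading comes with each control period).
- imaging.read_camera(name): name is "scene" or "side" or "wrist"; returns the picture (480x640x3 uint8, blue, green, red); there is no depth.
- imaging.camera_params(name): a dict with "fx", "fy", "cx", "cy" (pixels), "T" (4x4, takes a point from camera to world coordinates); the wrist camera has in their place "T_tool_cam" (4x4, takes a point from camera to tool coordinates, whose origin is the TCP and whose axes are the tool frame's). Camera axes: x right, y down, z forward; pixel columns grow to the right and rows downward; lengths in m; the calibration is good to about 2 mm. The wrist camera is an equidistant fisheye: a pixel r from the principal point sees the ray r / f radians off the axis. A picture is of the moment at which its call begins: read the wrist's pose just before it. camera_params takes no time and is no camera call.
- finish_job(): hands the job in, once; it reports no verdict.
The state is a dict: "time": time; "q": joint angles; "joint_vel": joint speeds; "joint_torque": joint torques, N m; "tool_pos": TCP position; "tcp_rot": TCP orientation; "wrist_force": force on the tool from outside, world axes, zero at the start; "torque": the same for the moment, N m; "width": opening from 0.0 (shut) to 1.0 (fully open).
Only numpy, scipy, OpenCV 4.12 (cv2) and the standard library are available. Lean on these libraries where they do the work, as an engineer would, in place of code of your own. Each camera call takes 0.05 s, during which the arm holds its last target. There are 200 camera calls.

## Working session

There is one attempt and no reset: what is moved stays moved. The work goes in short steps, Python scripts to look and compute and a tool call to move; the robot and the scene stay as the last step left them, time stands still between calls to the robot, and variables do not carry over. Pictures are saved under pics/ and viewed, about 8 in all and at most 12, crops included, and the job is handed in when it is done.

Besides the shell and the picture viewer there is one more tool, called after "Call:" by a JSON object that holds its "fn" and its "kwargs", one argument or row to a line. jog_arm: Moves the arm, as the interface text tells. Its arguments: {"type":"object","properties":{"rows":{"type":"array","items":{"type":"array","items":{"type":"number"}}},"force":{"type":"number"}},"required":["rows"]}

```bash
mkdir -p pics
python3 - <<'E'
from workcell import monitor, imaging
import cv2,numpy as np
s=monitor.read_state();print(s['time'],s['tool_pos'],s['tcp_rot'],s['width'])
a=imaging.read_camera("scene");b=imaging.read_camera("side")
cv2.imwrite('pics/scene.png',a);cv2.imwrite('pics/side.png',b)
for n in("scene","side","wrist"):
  print(n,{k:np.round(v,4).tolist() for k,v in imaging.camera_params(n).items()})
E
```

```text
0.0 [6.74263343e-01 1.28482673e-05 2.29938014e-01] [ 1.20818356  1.21090048 -1.21085634] 1.0013578355025257
scene {'fx': 513.1426, 'fy': 513.1426, 'cx': 323.881, 'cy': 238.8166, 'T': [[-0.3623, 0.5635, -0.7424, 1.2562], [0.932, 0.2128, -0.2933, 0.3227], [-0.0073, -0.7982, -0.6023, 0.7171], [0.0, 0.0, 0.0, 1.0]]}
side {'fx': 521.0006, 'fy': 521.0006, 'cx': 315.9461, 'cy': 235.7479, 'T': [[-0.97, -0.1483, 0.1925, 0.3025], [-0.2429, 0.6153, -0.7499, 0.7148], [-0.0072, -0.7742, -0.6329, 0.685], [0.0, 0.0, 0.0, 1.0]]}
wrist {'fx': 371.6483, 'fy': 371.6483, 'cx': 328.1892, 'cy': 239.9072, 'T_tool_cam': [[-0.0003, -0.3042, 0.9526, -0.141], [1.0, -0.0008, 0.0001, 0.0002], [0.0007, 0.9526, 0.3042, -0.0769], [0.0, 0.0, 0.0, 1.0]]}
```

View pics/scene.png

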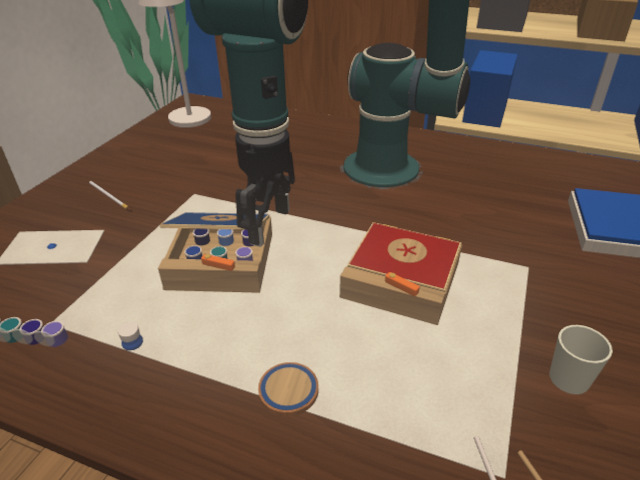

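View pics/side.png

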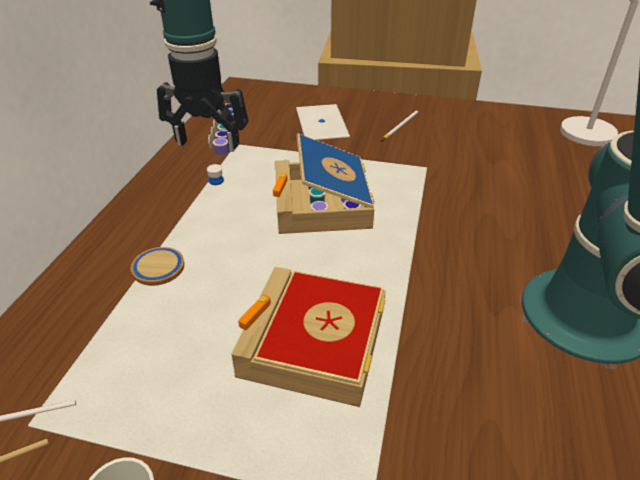

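The scene picture shows the blue case at about (215,250) with its lid ajar and the orange button at (218,262), and the red case at (405,265). In the side picture the blue case is at (325,190) with its button at (280,185). I'll measure the button by mask and enlarge the case.

```bash
cat > h.py <<'E'
import cv2,numpy as np
from workcell import imaging
def ray(n,u,v):
    p=imaging.camera_params(n);T=np.array(p['T'])
    d=T[:3,:3]@[(u-p['cx'])/p['fx'],(v-p['cy'])/p['fy'],1];return T[:3,3],d
def onz(n,u,v,z):
    o,d=ray(n,u,v);return o+d*(z-o[2])/d[2]
E
python3 - <<'E'
from h import *
ims={n:cv2.imread(f'pics/{n}.png') for n in('scene','side')}
for n,im in ims.items():
    h=cv2.cvtColor(im,cv2.COLOR_BGR2HSV)
    m=cv2.inRange(h,(5,200,150),(16,255,255))
    for c in cv2.findContours(m,0,2)[0]:
        if cv2.contourArea(c)>60:
            r=cv2.minAreaRect(c);b=cv2.boxPoints(r)
            print(n,np.round(r[0]),cv2.contourArea(c),[np.round(onz(n,*q,.075)[:2],3).tolist() for q in b])
a=cv2.resize(ims['scene'][195:300,150:285],None,fx=3.9,fy=3.9*1,interpolation=3)[:,:527]
b=cv2.resize(ims['side'][130:240,265:385],None,fx=3.9,fy=3.9,interpolation=3)
o=np.zeros((430,1000,3),np.uint8);o[:a.shape[0],:a.shape[1]]=a;o[:b.shape[0],530:530+b.shape[1]]=b
cv2.imwrite('pics/z.png',cv2.resize(o,(800,344)))
E
```

```text
side [253. 311.] 123.0 [[0.555, 0.226], [0.537, 0.153], [0.521, 0.163], [0.54, 0.235]]
side [279. 184.] 98.5 [[0.611, -0.119], [0.613, -0.203], [0.598, -0.196], [0.597, -0.112]]
```

View pics/z.png

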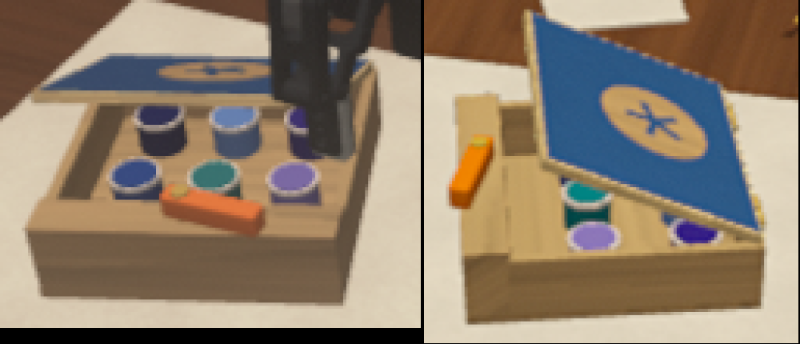

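Run:
```python
from h import *
for n,l in dict(scene=[(160.4,268.9,.06,'+x-y top'),(259.8,272.8,.06,'+x+y top'),(163.8,288.6,0,'+x-y bot'),(259.6,292.1,0,'+x+y bot'),(207.7,255.9,.08,'pivot'),(233,267,.07,'tip')],
 side=[(279.7,232.6,0,'+x+y bot'),(372.7,227.1,0,'-x+y bot'),(279.1,214.3,.06,'+x+y top'),(275.3,161.1,.06,'+x-y top'),(373.3,210.1,.06,'-x+y top'),(282.9,175.8,.08,'pivot')]).items():
    for u,v,z,t in l: print(n,t,np.round(onz(n,u,v,z)[:2],3))
# lid free corners: both-view triangulation is for -y corner; side view +y free corner
def tri(a,b):
    (o,d),(p,e)=a,b
    s=np.linalg.lstsq(np.c_[d,-e],p-o,rcond=None)[0];return (o+s[0]*d+p+s[1]*e)/2,np.linalg.norm(o+s[0]*d-p-s[1]*e)
f=lambda x,y:(265+(x*1.25-530)/3.9,130+y*1.25/3.9)
g=lambda x,y:(150+x/3.12,195+y/3.12)
print(tri(ray('scene',*g(35,97)),ray('side',*f(525,12))))
print(tri(ray('scene',*g(178,190)),ray('side',*f(479,143))))
```

```text
scene +x-y top [ 0.653 -0.264]
scene +x+y top [ 0.593 -0.075]
scene +x-y bot [ 0.648 -0.274]
scene +x+y bot [ 0.587 -0.084]
scene pivot [ 0.604 -0.182]
scene tip [ 0.607 -0.126]
side +x+y bot [ 0.587 -0.089]
side -x+y bot [ 0.401 -0.153]
side +x+y top [ 0.581 -0.074]
side +x-y top [ 0.65  -0.267]
side -x+y top [ 0.4   -0.132]
side pivot [ 0.604 -0.182]
(array([ 0.6002543 , -0.28500812,  0.12522012]), np.float64(0.0025861752527847484))
(array([ 0.60517915, -0.18312185,  0.07968628]), np.float64(0.0011227349995917386))
```

Case yaw is about 18°, with the pivot at (0.604, -0.182). The button is at about -0.3 rad and the lid at about 0.42 rad. Next I shut the gripper and move above the press point.

Call:
{"fn": "jog_arm", "kwargs": {
  "rows": [
    [0.02, -0.03, 0.04, 0, 0, 0, 0],
    [0.04, -0.05, 0.08, 0, 0, 0, 0],
    [0.05, -0.07, 0.12, 0, 0, 0, 0],
    [0.06, -0.09, 0.16, 0, 0, 0, 0],
    [0.07, -0.112, 0.2, 0, 0, 0, 0],
    [0.07, -0.112, 0.227, 0, 0, 0, 0],
    [0.07, -0.112, 0.227, 0, 0, 0, 0],
    [0.07, -0.112, 0.227, 0, 0, 0, 0],
    [0.07, -0.112, 0.227, 0, 0, 0, 0],
    [0.07, -0.112, 0.227, 0, 0, 0, 0]
  ],
  "force": 40
}}

```text
time: 1.1
tool_pos: [0.5625, -0.2258, 0.1603]
tcp_rot: [1.207, 1.212, -1.209]
wrist_force: [0.7, 0.3, 0.8]
width: -0.0
```

Now lower by 95 mm, slowly.

Call:
{"fn": "jog_arm", "kwargs": {
  "rows": [
    [0.02, 0, 0, 0, 0, 0, 0],
    [0.035, 0, 0, 0, 0, 0, 0],
    [0.045, 0, 0, 0, 0, 0, 0],
    [0.053, 0, 0, 0, 0, 0, 0],
    [0.06, 0, 0, 0, 0, 0, 0],
    [0.066, 0, 0, 0, 0, 0, 0],
    [0.072, 0, 0, 0, 0, 0, 0],
    [0.078, 0, 0, 0, 0, 0, 0],
    [0.083, 0, 0, 0, 0, 0, 0],
    [0.087, 0, 0, 0, 0, 0, 0],
    [0.09, 0, 0, 0, 0, 0, 0],
    [0.093, 0, 0, 0, 0, 0, 0],
    [0.095, 0, 0, 0, 0, 0, 0],
    [0.095, 0, 0, 0, 0, 0, 0]
  ]
}}

```text
time: 2.5
tool_pos: [0.562, -0.2257, 0.0649]
tcp_rot: [1.207, 1.212, -1.21]
wrist_force: [0.3, -0.6, -0.6]
width: -0.0
```

Call:
{"fn": "jog_arm", "kwargs": {
  "rows": [
    [0.002, 0, 0, 0, 0, 0, 0],
    [0.003, 0, 0, 0, 0, 0, 0],
    [0.004, 0, 0, 0, 0, 0, 0],
    [0.005, 0, 0, 0, 0, 0, 0],
    [0.005, 0, 0, 0, 0, 0, 0]
  ]
}}

```text
time: 3.0
tool_pos: [0.5621, -0.2257, 0.0601]
tcp_rot: [1.207, 1.212, -1.21]
wrist_force: [1.5, 0.0, 2.2]
width: -0.0
```

Run:
```python
from h import *
a=imaging.read_camera("side")
cv2.imwrite('pics/c1.png',cv2.resize(a[90:250,220:420],None,fx=3.5,fy=3.5,interpolation=3))
```

```text
(no output)
```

View pics/c1.png

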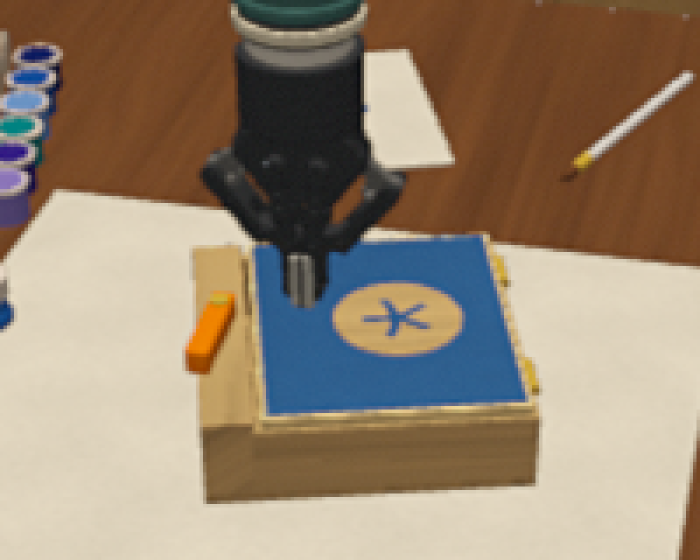

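The lid looks flush or nearly so, with the button unmoved at crop (210,330). I'll press 3 mm more, then lift.

Call:
{"fn": "jog_arm", "kwargs": {
  "rows": [
    [0.001, 0, 0, 0, 0, 0, 0],
    [0.002, 0, 0, 0, 0, 0, 0],
    [0.003, 0, 0, 0, 0, 0, 0],
    [0.003, 0, 0, 0, 0, 0, 0]
  ]
}}

```text
time: 3.45
tool_pos: [0.5622, -0.2257, 0.0599]
tcp_rot: [1.207, 1.212, -1.21]
wrist_force: [-5.4, 3.6, 17.7]
width: -0.005
```

Hard stop reached at z = 0.060, so the lid is shut. Next I lift and go to the outside of the button arm.

Call:
{"fn": "jog_arm", "kwargs": {
  "rows": [
    [-0.03, 0, 0, 0, 0, 0, 0],
    [-0.05, 0, 0, 0, 0, 0, 0],
    [-0.05, 0.02, -0.02, 0, 0, 0, 0],
    [-0.05, 0.04, -0.045, 0, 0, 0, 0],
    [-0.05, 0.06, -0.065, 0, 0, 0, 0],
    [-0.05, 0.085, -0.086, 0, 0, 0, 0],
    [-0.05, 0.085, -0.086, 0, 0, 0, 0],
    [-0.03, 0.085, -0.086, 0, 0, 0, 0],
    [-0.015, 0.085, -0.086, 0, 0, 0, 0],
    [-0.008, 0.085, -0.086, 0, 0, 0, 0],
    [-0.008, 0.085, -0.086, 0, 0, 0, 0]
  ]
}}

```text
time: 4.55
tool_pos: [0.6449, -0.1396, 0.0653]
tcp_rot: [1.206, 1.216, -1.213]
wrist_force: [-0.3, -0.4, 0.6]
width: 0.002
```

Run:
```python
from h import *
a=imaging.read_camera("side");b=imaging.read_camera("scene")
o=[cv2.resize(x,(400,400),interpolation=3) for x in(a[110:250,240:380],b[170:310,150:290])]
cv2.imwrite('pics/c2.png',np.hstack(o))
P=np.array([.604,-.182])
from workcell import monitor
s=monitor.read_state()['tool_pos'];print(s)
for ang in range(61,190,12):
    q=P+.048*np.array([np.cos(np.radians(ang)),np.sin(np.radians(ang))])-s[:2];print(ang,np.round([q[0],-q[1]],3))
```

```text
[ 0.64675721 -0.14003189  0.06752389]
61 [-0.019 -0.   ]
73 [-0.029 -0.004]
85 [-0.039 -0.006]
97 [-0.049 -0.006]
109 [-0.058 -0.003]
121 [-0.067  0.001]
133 [-0.075  0.007]
145 [-0.082  0.014]
157 [-0.087  0.023]
169 [-0.09   0.033]
181 [-0.091  0.043]
```

View pics/c2.png

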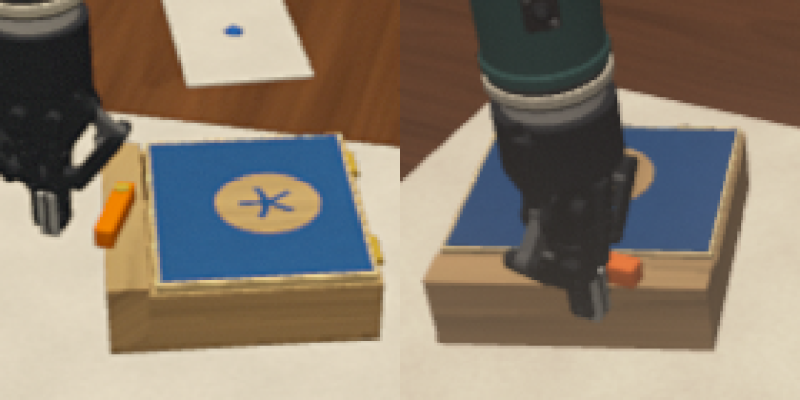

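The lid is shut and the fingertip stands just outside the arm. Now I sweep the arc.

Call:
{"fn": "jog_arm", "kwargs": {
  "rows": [
    [0, -0.01, 0, 0, 0, 0, 0],
    [0, -0.019, 0, 0, 0, 0, 0],
    [0, -0.024, -0.002, 0, 0, 0, 0],
    [0, -0.029, -0.004, 0, 0, 0, 0],
    [0, -0.034, -0.005, 0, 0, 0, 0],
    [0, -0.039, -0.006, 0, 0, 0, 0],
    [0, -0.044, -0.006, 0, 0, 0, 0],
    [0, -0.049, -0.006, 0, 0, 0, 0],
    [0, -0.054, -0.005, 0, 0, 0, 0],
    [0, -0.058, -0.003, 0, 0, 0, 0],
    [0, -0.063, -0.001, 0, 0, 0, 0],
    [0, -0.067, 0.001, 0, 0, 0, 0],
    [0, -0.071, 0.004, 0, 0, 0, 0],
    [0, -0.075, 0.007, 0, 0, 0, 0],
    [0, -0.079, 0.01, 0, 0, 0, 0],
    [0, -0.082, 0.014, 0, 0, 0, 0],
    [0, -0.085, 0.018, 0, 0, 0, 0],
    [0, -0.087, 0.023, 0, 0, 0, 0],
    [0, -0.087, 0.023, 0, 0, 0, 0]
  ]
}}

```text
time: 6.55
tool_pos: [0.5593, -0.1638, 0.0677]
tcp_rot: [1.207, 1.213, -1.212]
wrist_force: [0.5, 0.7, 0.8]
width: 0.001
```

```bash
cat > m.py <<'E'
from h import *
import sys
a=imaging.read_camera("side");b=imaging.read_camera("scene")
for n,x in(("side",a),("scene",b)):
    m=cv2.inRange(cv2.cvtColor(x,cv2.COLOR_BGR2HSV),(4,190,120),(17,255,255))
    for c in cv2.findContours(m,0,2)[0]:
        if cv2.contourArea(c)>30: print(n,cv2.contourArea(c),[np.round(onz(n,*q,.08)[:2],3).tolist() for q in cv2.boxPoints(cv2.minAreaRect(c))])
o=[cv2.resize(x,(400,400),interpolation=3) for x in(a[110:250,240:380],b[170:310,150:290])]
cv2.imwrite(f'pics/{sys.argv[1]}.png',np.hstack(o))
E
python3 m.py c3
```

```text
side 374.5 [[0.554, 0.23], [0.533, 0.158], [0.514, 0.172], [0.536, 0.241]]
side 116.5 [[0.609, -0.15], [0.619, -0.187], [0.582, -0.189], [0.574, -0.153]]
```

View pics/c3.png

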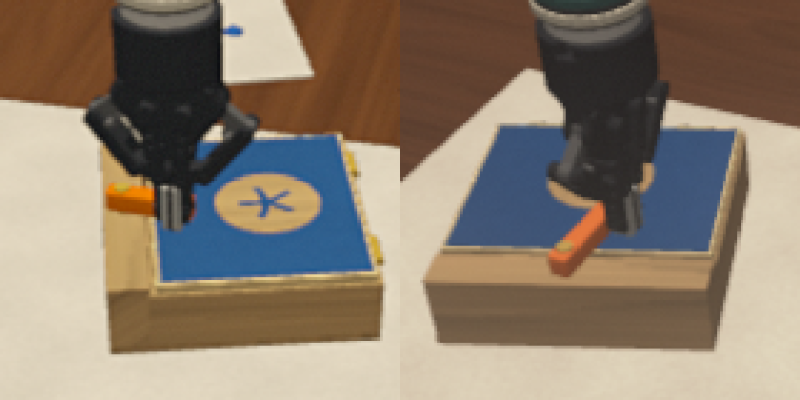

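The button is partly across, with the finger still pushing on its arm. I'll continue the arc.

Call:
{"fn": "jog_arm", "kwargs": {
  "rows": [
    [0, -0.002, 0.005, 0, 0, 0, 0],
    [0, -0.003, 0.01, 0, 0, 0, 0],
    [0, -0.003, 0.014, 0, 0, 0, 0],
    [0, -0.003, 0.017, 0, 0, 0, 0],
    [0, -0.003, 0.017, 0, 0, 0, 0]
  ]
}}

```text
time: 7.15
tool_pos: [0.5565, -0.181, 0.0677]
tcp_rot: [1.207, 1.212, -1.212]
wrist_force: [-0.4, 0.7, -0.5]
width: -0.003
```

```bash
python3 m.py c4
```

```text
side 373.0 [[0.554, 0.23], [0.533, 0.158], [0.514, 0.172], [0.536, 0.241]]
side 139.0 [[0.619, -0.186], [0.577, -0.196], [0.568, -0.162], [0.608, -0.152]]
```

View pics/c4.png

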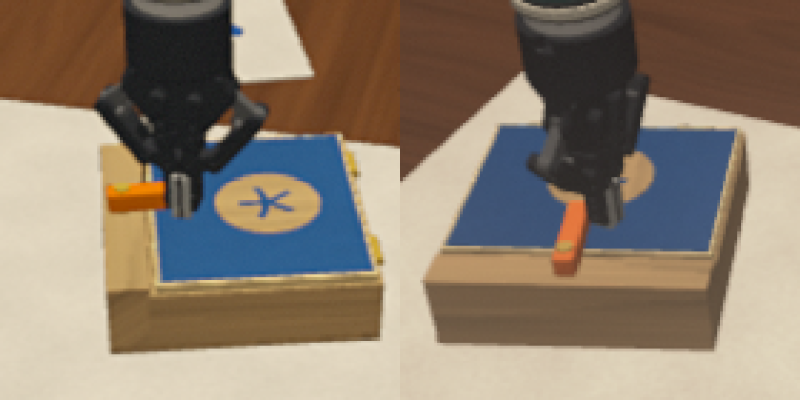

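The button looks close to straight across. I'll back off and measure it in the clear.

Call:
{"fn": "jog_arm", "kwargs": {
  "rows": [
    [0, 0, -0.01, 0, 0, 0, 0],
    [0, 0, -0.02, 0, 0, 0, 0],
    [-0.03, 0, -0.03, 0, 0, 0, 0],
    [-0.07, 0, -0.05, 0, 0, 0, 0],
    [-0.11, 0, -0.09, 0, 0, 0, 0],
    [-0.14, 0, -0.13, 0, 0, 0, 0],
    [-0.14, 0, -0.17, 0, 0, 0, 0],
    [-0.14, 0, -0.2, 0, 0, 0, 0],
    [-0.14, 0, -0.2, 0, 0, 0, 0]
  ]
}}

```text
time: 8.15
tool_pos: [0.5565, 0.0237, 0.2084]
tcp_rot: [1.205, 1.215, -1.207]
wrist_force: [0.4, -0.7, -0.4]
width: -0.002
```

```bash
python3 m.py c5
```

```text
side 373.0 [[0.554, 0.23], [0.533, 0.158], [0.514, 0.172], [0.536, 0.241]]
side 221.0 [[0.619, -0.184], [0.557, -0.206], [0.547, -0.171], [0.607, -0.15]]
```

View pics/c5.png

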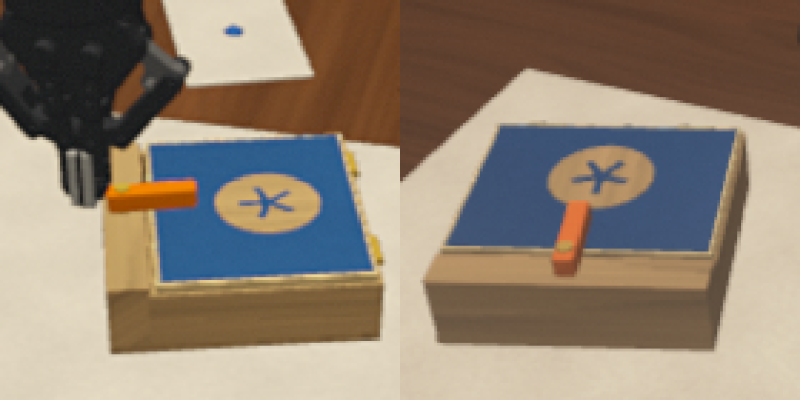

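```bash
python3 -c "from workcell import finish_job;print(finish_job())"
```

```text
the job is handed in; nothing more can be done
None
```

The blue lid is shut and its orange turnbutton lies across the lid's edge. I handed the job in at about 8.3 s of the 42 s allowed; no verdict is reported.

- **Lid:** I pressed it with the shut fingers until it stopped hard at z = 0.060 m with about 18 N, while the button was still clear. In the last picture it looks flush with the rail.
- **Blue turnbutton:** I swept it round with the fingertip in an arc, then backed the arm off. The side camera puts it at about 199.5° in the world frame against a target of about 198.2°, so about 1.6 rad. This comes from the side view only; the orange mask found nothing in the scene camera. By eye, that picture shows it leaning slightly past straight.
- **Red turnbutton:** The arm never came near it. Its outline was the same in the last three checks. I did not compare it exactly with the start, because the first measurement used a different mask and height.
- **Robot:** It stood clear at the end, with the tool at z = 0.21 m and touching nothing.

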